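# Scour the tabletop griddle

## Robot

A 6-joint arm with a two-finger parallel gripper is mounted at the origin on the work surface. World frame = base frame: x ahead of the robot, y to its left, z up, the work surface at z = 0. Lengths are in mm, angles in rad, forces in N, time in s.
With the tool pointing down it reaches from about 300 to 775 mm from the base axis. Payload 14.6 kg.
Tool frame: the origin (TCP) lies between the finger pads; the fingertips stand manip.tip_reach ahead of it and the grasp point (between the pads) lies 5 mm behind it (manip.tip_reach is the distance from the TCP to the fingertips, in mm); z points along the fingers, y is the line along which they close (so a half turn about z gives the same grasp; the last joint's range is limited). The gripper opens to 94 mm and grips with 3 to 60 N. Pads are 16 mm wide; open, the fingers measure 119 mm over their backs; the gripper's body (75 mm by 177 mm) begins 78 mm behind the grasp point.
Start: joints at [-1.227, 0.3, 1.521, -0, 1.321, -0.067], TCP at [219.631, -504.234, 219.446] pointing down, gripper open.
Joint ranges: [-3.03, 3.03], [-0.79, 2.21], [0.23, 2.52], [-1.04, 4.18], [0, 3.07], [-2.55, 2.55]. Speed limits (rad/s): [2.22, 2.22, 2.57, 3.14, 3.14, 3.14].

## Interface

Orientations are given as [roll, pitch, yaw] about the fixed x, y, z axes, in that order (R = Rz(yaw) Ry(pitch) Rx(roll)).
In Python, from cell import manip gives the robot as it stands. The module is installed in compiled form; this text tells all that it offers.
- The arm moves only by the shell command python3 -m creep 'ROWS' [FORCE]. ROWS is JSON, a list of rows, each a list of 3 entries, a list of its own where there are three numbers: the opening, from -1 (shut) to 1 (fully open), then the shift along the tool's x, y, z in cm, then the turn about the tool's z in units of 5 degrees (1.0 is 5 degrees). In form: [[grip, [tx, ty, tz], roll], ...]. A call has 1 to 12 rows; each row is the pose to reach, as a shift and turn from the pose commanded when the call began, along the tool's axes at that moment; what a row does not reach only later rows make up. A row lasts 1/10 s, in which the tool goes at most 50 mm and 8.59 degrees, less where a joint would pass 70% of its speed; a pose out of reach is approached as far as the arm can. A call with a gripper value outside its range is refused whole. The fingers move at their own pace and stop on an object; FORCE is the grip in N (left out, the last holds). Time passes only in rows, so rows that repeat a pose let the fingers close. It gives the time, the measured TCP pose, the force, the opening and the grip force at its end, in the units of the state.
- manip.read_state(): the state, without advancing time (a new reading comes with each control period).
- manip.camera(name): name is "side" or "top" or "wrist"; returns the picture (400x640x3 uint8, red, green, blue); there is no depth.
- manip.camera_params(name): a dict with "fovy" (degrees; the focal length in pixels is half the picture's height over the tangent of half this angle, whatever the lens; pixels are square), "cx", "cy" (the principal point, pixels), "origin" and "attitude" of the camera in the world. Camera axes: x right, y down, z forward; pixel columns grow to the right and rows downward; lengths in mm; the calibration is good to about 2 mm. A picture is of the moment at which its call begins: read the wrist's pose just before it. camera_params takes no time and is no camera call; for the wrist camera it gives the pose at the moment of the call.
- manip.sign_off(): hands the job in; it is judged then, once.
The state is a dict: "clock": time; "joints": joint angles; "qd": joint speeds; "effort": joint torques, N m; "eef_pos": TCP position; "eef_rot": TCP orientation; "wrist_force": force on the tool from outside, world axes, zero at the start; "moment": the same for the moment, N m; "finger_gap": finger opening in mm; "finger_force": force on a finger pad.
Only numpy, scipy, OpenCV 4.12 (cv2) and the standard library are available. Lean on these libraries where they do the work, as an engineer would, in place of code of your own. Each camera call takes 0.05 s, during which the arm holds its last target. There are 200 camera calls.

## Task

Take the sprung scouring stone off its tray, set it on the cold griddle plate at the guarded back end with its long side across the plate, press it on lightly (about 12 N), and draw it slowly down the middle to the trough end, keeping it flat and evenly pressed all the way without lifting off. Then put it back flat on its tray, let go, and leave everything else where it stands.

Things in the scene. Friction and masses are not known exactly. Their poses are not given: they have to be found in the camera images.
- griddle: Fixed steel griddle, 266 (x) by 354 (y) mm; origin on the counter under the plate's centre. Dark flat level plate, top 60 mm up, 256 mm across (x), 300 mm long (y -150 to +150). Guards 5 mm thick stand 35 mm above it at the back (+y end) and both long sides; at the -y end the plate stops, unguarded, at a 40 mm wide, 20 mm deep trough. Over 25 N from the stone marks it.
- plate_mid (a point): Centre of the griddle plate's top surface; axes as the griddle.
- plate_back (a point): Middle of the plate's back edge (its +y end), at the foot of the back guard, on the top surface.
- plate_front (a point): Middle of the plate's trough edge (its -y end), on the top surface.
- tray: Fixed shallow aluminium tray, 250 (x) by 150 (y) mm, rim 14 mm high, walls and floor 4 mm. Origin on the counter under its centre. The stone lies in its -x part; a shaker and a small jar stand at its +x end.
- scourer: Loose scouring stone, about 0.34 kg: grey sole 120 (x) by 65 (y) by 18 mm, a gap with two pins, black housing 112 by 58 mm from 36 to 56 mm high, upright fin handle 90 (x) by 24 (y) mm from 56 to 107 mm high. Origin: centre of the underside with the spring out; z up, x along the long side. Grip the fin across its 24 mm (fingers closing along y).
- handle (a point): Middle of the fin handle, 86 mm above the stone's underside.
- sole_face (a point): Centre of the sole's underside; moves with the sole.
- sole (a joint): How far the sole is pressed up into the stone on its spring, 0 to 0.017 m. It gives from 4 N and adds 1 N per mm (8 mm in is 12 N, 15 mm is 19 N); at 17 mm it is solid. Reads 0 at rest on the tray. The stroke needs 6 to 20 N all along.
- shaker: Loose steel shaker, 36 mm across, 75 mm high, on the tray; origin under it. Leave it standing.
- spice_jar: Loose small jar with black cap, 40 mm across, 65 mm high, on the tray; origin under it. Leave it standing.
- mug: Loose white mug, 80 mm across, 95 mm high, on the counter; leave it.
- spatula: Loose spatula lying on the counter at the robot's right; leave it.
Things that resemble listed ones, but are neither listed nor needed, are in the scene too. Leave any yellow look-alike of the scourer alone.

How it is judged:
By the outcome, as a careful person would: the job done as asked, in the order asked, and still so for the second after the job is handed in, with the robot touching nothing.
It also fails if it takes over 61 s, if anything falls off the work surface, if the arm or the gripper's body presses on something with over 40 N, if the wrist force passes 120 N, or if a joint passes its speed limit or range.

## Working session

There is one attempt and no reset: what is moved stays moved. The work goes in short steps, Python scripts to look and compute and a shell command to move; the robot and the scene stay as the last step left them, time stands still between calls to the robot, and variables do not carry over. Pictures are saved under pics/ and viewed, at most 10 in all, crops included, and the job is handed in when it is done.

```bash
mkdir -p pics; cat > h.py <<'E'
import numpy as np,cv2
from cell import manip
from scipy.spatial.transform import Rotation as R
def snap(n,f):
    im=manip.camera(n); cv2.imwrite('pics/'+f,cv2.cvtColor(im,cv2.COLOR_RGB2BGR)); return im
E
python3 - <<'E'
from h import *
print(manip.read_state(),manip.tip_reach)
for n in('top','side','wrist'):
    print(n,manip.camera_params(n)); snap(n,n+'0.png')
E
```

```text
{'clock': 0.0, 'joints': array([-1.22661378e+00,  3.00444117e-01,  1.52159933e+00,  4.64519123e-07,
        1.32071068e+00, -6.66327980e-02]), 'qd': array([ 0.00103788,  0.00053809, -0.00181336,  0.00062085, -0.00140608,
       -0.00072148]), 'effort': array([ 2.42406713e-03, -5.31804657e+01, -3.52726829e+01,  7.08469399e-02,
        2.44584493e-02, -1.20917139e-04]), 'eef_pos': array([ 219.54027893, -504.00334196,  218.89340946]), 'eef_rot': array([-3.14043380e+00, -7.77833897e-05,  4.10815185e-01]), 'wrist_force': array([-0.23167895, -0.09786588,  0.10535442]), 'moment': array([0.01857121, 0.02082095, 0.05796853]), 'finger_force': 0.0, 'finger_gap': 94.41023698011752} 14.0
top {'fovy': 50.388679749549155, 'cx': 321.39826781843334, 'cy': 200.88304333022396, 'origin': array([ 235.97856702,  -22.79187394, 1493.03358021]), 'attitude': array([-2.95579872,  0.00836026, -1.57989805])}
side {'fovy': 42.72412142299802, 'cx': 320.52034341620157, 'cy': 206.51323161389348, 'origin': array([-131.10360857, -803.29628646, 1280.95549705]), 'attitude': array([-2.43845571e+00,  1.76863679e-05, -6.81439410e-01])}
wrist {'fovy': 60.58225129988666, 'cx': 323.4693187315827, 'cy': 196.91023688398917, 'origin': array([ 288.86807559, -474.99652532,  383.44820918]), 'attitude': array([ 2.87986126e+00,  3.99823103e-04, -1.15976296e+00])}
```

View pics/top0.png

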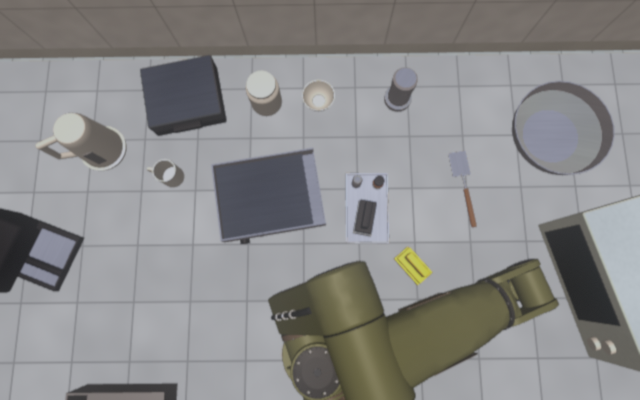

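View pics/side0.png

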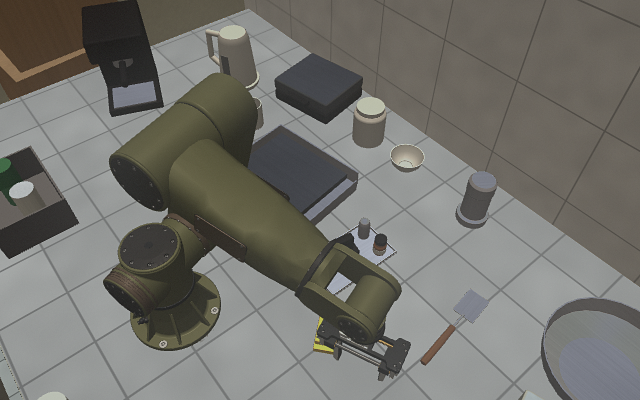

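The top view shows the griddle at about (268,195) with its trough on the right (-y). The tray is at (367,207), with the stone in its lower part at (365,217) and the shaker and jar at (357,180) and (379,182). The yellow decoy is at (413,265). The side view shows the arm hiding the stone. Next I'll take coarse positions from the top view.

```bash
cat >> h.py <<'E'
def ray(P,uv,z):
    f=200/np.tan(np.radians(P['fovy']/2)); M=R.from_euler('xyz',P['attitude']).as_matrix()
    d=(M@np.c_[(np.atleast_2d(uv)-[P['cx'],P['cy']])/f,np.ones(len(np.atleast_2d(uv)))].T).T
    return P['origin']+d*((z-P['origin'][2])/d[:,2])[:,None]
def proj(P,X):
    f=200/np.tan(np.radians(P['fovy']/2)); M=R.from_euler('xyz',P['attitude']).as_matrix()
    c=(np.atleast_2d(X)-P['origin'])@M; return c[:,:2]/c[:,2:]*f+[P['cx'],P['cy']]
E
python3 - <<'E'
from h import *
P=manip.camera_params('top')
print('griddle TL TR BR BL',ray(P,[(214,164),(314,151),(325,228),(222,241)],80).round())
print('tray',ray(P,[(346,174),(388,176),(388,242),(346,241)],14).round())
print('stone fin',ray(P,[(366,208),(364,228)],107).round())
W=manip.camera_params('wrist');s=manip.read_state()
T=R.from_euler('xyz',s['eef_rot']).as_matrix(); print(T.round(3),(T.T@(W['origin']-s['eef_pos'])).round(1),(T.T@R.from_euler('xyz',W['attitude']).as_matrix()).round(3))
E
```

```text
griddle TL TR BR BL [[635. 355.  80.]
 [678.  11.  80.]
 [409. -25.  80.]
 [369. 319.  80.]]
tray [[ 611. -102.   14.]
 [ 602. -252.   14.]
 [ 366. -243.   14.]
 [ 371.  -97.   14.]]
stone fin [[ 471. -161.  107.]
 [ 405. -152.  107.]]
[[ 0.917  0.399 -0.   ]
 [ 0.399 -0.917  0.001]
 [ 0.    -0.001 -1.   ]] [  75.2    0.9 -164.5] [[ 0.    -0.966 -0.259]
 [ 1.     0.     0.001]
 [-0.001 -0.259  0.966]]
```

```bash
cat >> h.py <<'E'
def go(x,y,z,yaw=None):
    s=manip.read_state(); r=s['eef_rot']; T=R.from_euler('xyz',r).as_matrix()
    d=T.T@(np.array([x,y,z])-s['eef_pos'])/10
    dy=0 if yaw is None else (r[2]-yaw+np.pi)%(2*np.pi)-np.pi
    print('rows',d.round(2),'roll',round(np.degrees(dy)/5,2),'t',s['clock'])
E
python3 -c "
from h import *
go(520,20,330,0.0)"
```

```text
rows [ 48.47 -36.06 -11.06] roll 4.71 t 0.15
```

```bash
python3 -m creep '[[1,[4,-3,-3],0.4],[1,[8,-6,-6],0.8],[1,[12,-9,-9],1.2],[1,[16,-12,-11],1.6],[1,[20,-15,-11],2],[1,[24,-18,-11],2.4],[1,[28,-21,-11],2.8],[1,[32,-24,-11],3.2],[1,[36,-27,-11],3.6],[1,[40,-30,-11],4.0],[1,[44,-33,-11],4.4],[1,[48,-36,-11],4.7]]'; python3 -m creep '[[1,[0,0,0],0],[1,[0,0,0],0]]'; python3 -c "
from h import *
print(manip.camera_params('wrist'));snap('wrist','w1.png');print(manip.camera_params('wrist'))"
```

```text
clock: 1.35
eef_pos: [503.3, -3.5, 329.4]
eef_rot: [3.142, -0.0, -0.001]
wrist_force: [0.0, -1.5, 0.3]
finger_gap: 93.9
finger_force: 0.0
clock: 1.55
eef_pos: [502.8, -5.0, 329.0]
eef_rot: [3.142, 0.001, 0.003]
wrist_force: [0.3, -0.6, 0.3]
finger_gap: 94.2
finger_force: 0.0
{'fovy': 60.58225129988666, 'cx': 323.4693187315827, 'cy': 196.91023688398917, 'origin': array([578.4749519 ,  -5.55903315, 493.32807725]), 'attitude': array([ 2.87893900e+00, -7.36263685e-04, -1.56765699e+00])}
{'fovy': 60.58225129988666, 'cx': 323.4693187315827, 'cy': 196.91023688398917, 'origin': array([578.15308459,  -6.58887482, 493.62468941]), 'attitude': array([ 2.87940720e+00, -8.14087655e-04, -1.56927068e+00])}
```

View pics/w1.png

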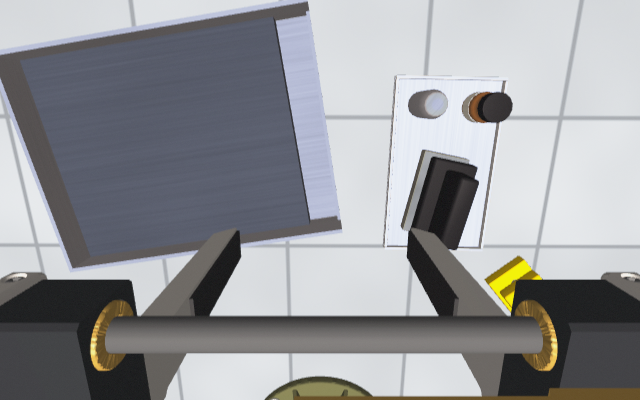

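The wrist view shows the plate with corners near (22,62), (275,18), (310,220) and (90,258), and the trough on the right. The tray corners are near (396,76), (506,79), (483,248) and (384,247). The stone's fin runs from about (463,175) to (443,245). Now for the fitted measurements and an enlarged crop of the stone.

```bash
python3 - <<'E'
from h import *
import json
im=cv2.imread('pics/w1.png'); P=manip.camera_params('wrist')
P['origin']=np.array([578.4749519,-5.55903315,493.32807725]);P['attitude']=np.array([2.878939,-7.36263685e-04,-1.56765699])
hsv=cv2.cvtColor(im,cv2.COLOR_BGR2HSV)
print('hsv plate',hsv[130,150],'guard',hsv[140,40],hsv[32,100],'trough',hsv[100,305],'tray',hsv[120,410],hsv[200,400],'floor',hsv[150,360],'housing',hsv[200,435],'fin',hsv[200,462], 'sole',hsv[190,418])
m=cv2.inRange(hsv,(105,30,70),(130,120,130)); m[:,345:]=0
m=cv2.morphologyEx(m,cv2.MORPH_OPEN,np.ones((5,5)))
c=max(cv2.findContours(m,0,2)[0],key=cv2.contourArea)
q=cv2.approxPolyDP(cv2.convexHull(c),8,True)[:,0].astype(float); print(q.tolist())
w=ray(P,q,60); print(w.round(1),np.linalg.norm(w-np.roll(w,-1,0),axis=1).round(1))
cr=im[60:260,370:530]; cv2.imwrite('pics/crop1.png',cv2.resize(cr,None,fx=3,fy=3,interpolation=cv2.INTER_CUBIC))
E
```

```text
hsv plate [113  43 107] guard [ 6 15 85] [113  27 216] trough [115  37 212] tray [109  15 244] [108  14 244] floor [105   7 227] housing [173  18  58] fin [165  17  60] sole [107  12 152]
[[272.0, 18.0], [308.0, 223.0], [90.0, 255.0], [21.0, 60.0]]
[[674.7  53.6  60. ]
 [425.8  14.3  60. ]
 [378.5 313.9  60. ]
 [628.6 352.   60. ]] [252.  303.3 253.  302. ]
```

View pics/crop1.png

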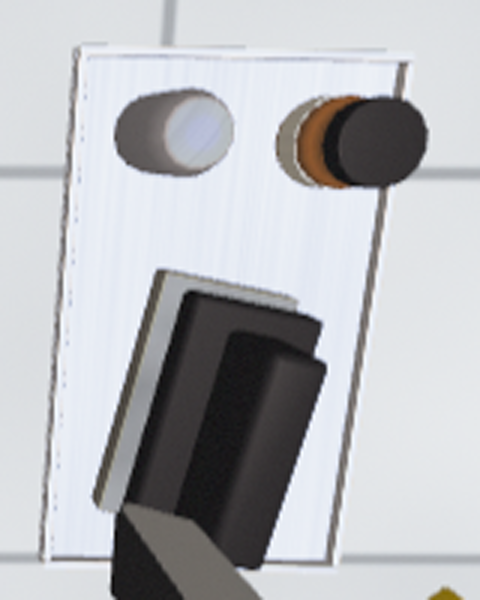

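The crop shows the fin's top right edge running from (326,367) to (260,568) in crop pixels, its lower end free. The jar and shaker stand at the tray's +x end. I'll move over the stone for a view from directly above.

```bash
python3 - <<'E'
from h import *
P=manip.camera_params('wrist')
P['origin']=np.array([578.4749519,-5.55903315,493.32807725]);P['attitude']=np.array([2.878939,-7.36263685e-04,-1.56765699])
c=lambda *a:[(370+x/3-.33,60+y/3-.33) for x,y in a]
e=ray(P,c((326,367),(260,568),(271,461)),107);print(e.round(1),np.linalg.norm(e[0]-e[1]))
print('yaw',np.degrees(np.arctan2(*(e[0]-e[1])[1::-1])))
t=ray(P,c((76,47),(412,54),(336,564),(42,560)),14);print('tray',t.round(1),t.mean(0),np.linalg.norm(t-np.roll(t,-1,0),axis=1).round(1))
print('sole top edge',ray(P,c((160,270),(97,497),(297,297)),18).round(1))
print('shaker top',ray(P,c((199,130)),75).round(1),'jar top',ray(P,c((377,141)),65).round(1))
go(430,-160,300,-0.1)
E
```

```text
[[ 493.  -185.   107. ]
 [ 409.3 -168.3  107. ]
 [ 454.9 -167.9  107. ]] 85.27949743512069
yaw -11.319540489250473
tray [[ 616.5 -100.5   14. ]
 [ 614.1 -249.2   14. ]
 [ 370.9 -245.5   14. ]
 [ 372.7  -97.4   14. ]] [ 493.53376144 -173.13516419   14.        ] [148.7 243.2 148.2 243.9]
sole top edge [[ 518.9 -144.1   18. ]
 [ 407.7 -121.9   18. ]
 [ 506.6 -208.9   18. ]]
shaker top [[ 581.  -138.5   75. ]] jar top [[ 577.  -213.9   65. ]]
rows [-7.27 15.4   2.93] roll 1.16 t 1.6
```

```bash
python3 -m creep '[[1,[-1,3,2],0.4],[1,[-2,7,5],0.8],[1,[-3,11,8],1.2],[1,[-4,14,10],1.6],[1,[-5,16,12],2],[1,[-5,16,13],2.3],[1,[-5,16,13],2.3],[1,[-5,16,13],2.3]]'; python3 - <<'E'
from h import *
go(453.5,-164.5,81,-0.197)
P=manip.camera_params('wrist');snap('wrist','w2.png')
c=np.cos(-.197);s=np.sin(-.197)
print([ (n,proj(P,[453.5+c*a-s*b,-164.5+s*a+c*b,z]).round()) for n,a,b,z in [('fin+x+y',45,12,107),('fin+x-y',45,-12,107),('sole+x+y',60,32.5,18),('sole+x-y',60,-32.5,18)]])
E
```

```text
clock: 2.4
eef_pos: [453.1, -165.6, 200.3]
eef_rot: [3.141, -0.001, -0.199]
wrist_force: [-0.1, 0.1, 0.7]
finger_gap: 93.9
finger_force: 0.0
rows [ 0.   -0.12 11.93] roll -0.03 t 2.4
[('fin+x+y', array([[305., 148.]])), ('fin+x-y', array([[337., 147.]])), ('sole+x+y', array([[288., 122.]])), ('sole+x-y', array([[354., 122.]]))]
```

View pics/w2.png

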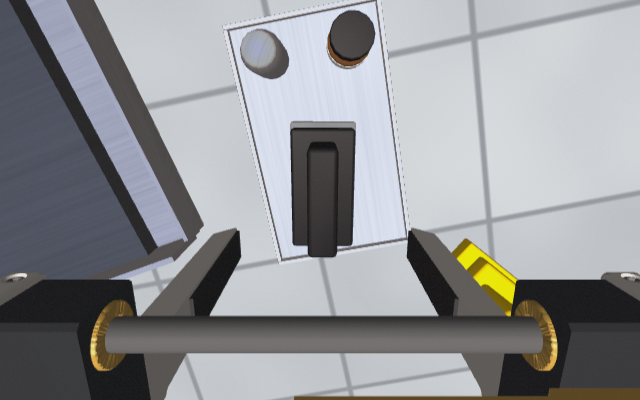

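The sole's back corners are at (290,122) and (355,122), within 2 px of where I predicted. So the pose is confirmed, and the stone is straight between the fingers. Descend and grip.

```bash
python3 -m creep '[[1,[0,0,3],0],[1,[0,0,6],0],[1,[0,0,9],0],[1,[0,0,11],0],[1,[0,0,11.9],0],[1,[0,0,11.9],0],[-1,[0,0,11.9],0],[-1,[0,0,11.9],0],[-1,[0,0,11.9],0],[-1,[0,0,11.9],0],[-1,[0,0,11.9],0],[-1,[0,0,11.9],0]]' 50; python3 -m creep '[[-1,[0,0,0],0],[-1,[0,0,0],0],[-1,[0,0,0],0]]'
```

```text
clock: 3.65
eef_pos: [452.9, -165.7, 80.6]
eef_rot: [3.142, -0.0, -0.2]
wrist_force: [0.1, 0.2, 0.7]
finger_gap: 49.4
finger_force: 0.0
clock: 3.95
eef_pos: [452.9, -165.7, 80.4]
eef_rot: [-3.141, 0.0, -0.2]
wrist_force: [0.4, 2.2, 1.6]
finger_gap: 25.7
finger_force: 1.3
```

```bash
python3 -m creep '[[-1,[0,0,0],0],[-1,[0,0,0],0],[-1,[0,0,0],0]]';python3 -m creep '[[-1,[0,0,-0.5],0],[-1,[0,0,-2],0],[-1,[0,0,-5],0],[-1,[0,0,-8],0],[-1,[0,0,-11],0],[-1,[0,0,-12],0],[-1,[0,0,-12],0],[-1,[0,0,-12],0]]'; python3 - <<'E'
from h import *
y=np.radians(8.9); u=np.array([-np.sin(y),np.cos(y)]);c=np.array([526.9,183.5])
for s in(112,108,-117.5,-110): print(s,c+u*s)
go(*(c+u*112),200,y)
E
```

```text
clock: 4.25
eef_pos: [452.9, -165.6, 80.4]
eef_rot: [-3.141, 0.0, -0.2]
wrist_force: [0.3, 0.7, -0.5]
finger_gap: 23.6
finger_force: 50.0
clock: 5.05
eef_pos: [452.4, -165.5, 199.0]
eef_rot: [-3.141, 0.002, -0.2]
wrist_force: [0.0, -0.6, -3.1]
finger_gap: 23.8
finger_force: 50.0
112 [509.57243673 294.15150497]
108 [510.19127828 290.1996655 ]
-117.5 [545.07847039  67.41471577]
-110 [543.91814249  74.82441477]
rows [ -3.53 -46.19  -0.07] roll -4.07 t 5.05
```

```bash
python3 -m creep '[[-1,[0,-1,-0.5],0],[-1,[0,-4,-1],-0.2],[-1,[0,-8,-1.5],-0.6],[-1,[-1,-12,-1.5],-1],[-1,[-1,-16,-1.5],-1.4],[-1,[-1,-20,-1.5],-1.8],[-1,[-1.5,-24,-1.5],-2.2],[-1,[-2,-28,-1.5],-2.6],[-1,[-2.5,-32,-1.5],-3],[-1,[-3,-36,-1.5],-3.4],[-1,[-3.2,-40,-1.5],-3.8],[-1,[-3.4,-42,-1.5],-4.07]]'; python3 -m creep '[[-1,[0,0,0],0],[-1,[0,0,0],0]]'; python3 - <<'E'
from h import *
y=np.radians(8.9); u=np.array([-np.sin(y),np.cos(y)]);c=np.array([526.9,183.5])
P=manip.camera_params('wrist');print(P['origin'],P['attitude']);snap('wrist','w3.png')
go(*(c+u*112),160,y)
B=lambda a,b,z:[*(c+a*np.array([np.cos(y),np.sin(y)])+b*u),z]
for q in [(128,150,60),(-128,150,60),(128,150,95),(128,-150,60)]: print(q,proj(P,B(*q)).round())
E
```

```text
clock: 6.25
eef_pos: [502.2, 256.0, 214.3]
eef_rot: [-3.142, 0.002, 0.159]
wrist_force: [-0.2, -0.9, -3.3]
finger_gap: 23.8
finger_force: 50.0
clock: 6.45
eef_pos: [502.4, 252.9, 214.5]
eef_rot: [3.141, 0.002, 0.156]
wrist_force: [0.6, 0.6, -3.7]
finger_gap: 23.9
finger_force: 50.0
[577.28697736 263.91937867 378.83386527] [ 2.87815861e+00 -1.24392938e-03 -1.41495465e+00]
rows [ 1.34 -4.02  5.47] roll -0.01 t 6.5
(128, 150, 60) [[231.  24.]]
(-128, 150, 60) [[248. 293.]]
(128, 150, 95) [[219.  14.]]
(128, -150, 60) [[584.  25.]]
```

View pics/w3.png

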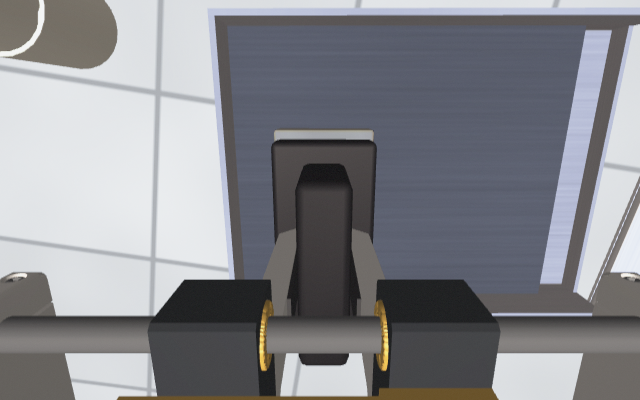

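The stone hangs square to the plate, with its sole's back edge level at row 130 (columns 274–374). The back corner's foot is at (228,27), where I predicted (231,24). Next: move to the start point, then lower with force checks.

```bash
python3 -m creep '[[-1,[0.4,-1,0],0],[-1,[0.8,-2,0.5],0],[-1,[1.2,-3,1.5],0],[-1,[1.2,-4,3],0],[-1,[1.2,-4,5],0],[-1,[1.2,-4,6.5],0],[-1,[1.2,-4,6.9],0],[-1,[1.2,-4,7.2],0],[-1,[1.2,-4,7.2],0],[-1,[1.2,-4,7.2],0]]'; python3 -c "
from h import *
y=np.radians(8.9); u=np.array([-np.sin(y),np.cos(y)]);c=np.array([526.9,183.5])
go(*(c+u*112),128.4,y)"
```

```text
clock: 7.5
eef_pos: [508.9, 294.2, 144.0]
eef_rot: [-3.141, -0.001, 0.155]
wrist_force: [0.9, -0.9, -2.4]
finger_gap: 23.9
finger_force: 50.0
rows [0.06 0.02 1.56] roll -0.0 t 7.5
```

```bash
python3 -m creep '[[-1,[0,0,0.2],0],[-1,[0,0,0.4],0],[-1,[0,0,0.6],0],[-1,[0,0,0.7],0],[-1,[0,0,0.8],0],[-1,[0,0,0.9],0],[-1,[0,0,1.0],0],[-1,[0,0,1.1],0],[-1,[0,0,1.1],0],[-1,[0,0,1.1],0]]'
```

```text
clock: 8.5
eef_pos: [508.8, 294.1, 132.7]
eef_rot: [-3.142, -0.0, 0.155]
wrist_force: [-3.5, -1.2, 5.7]
finger_gap: 23.6
finger_force: 50.0
```

```bash
python3 -m creep '[[-1,[0,0,0.1],0],[-1,[0,0,0.2],0],[-1,[0,0,0.3],0],[-1,[0,0,0.35],0],[-1,[0,0,0.35],0],[-1,[0,0,0.35],0]]'; python3 -c "
from h import *
for i in range(4):print(manip.read_state()['wrist_force'],manip.read_state()['moment'])
y=np.radians(8.9); u=np.array([-np.sin(y),np.cos(y)]);c=np.array([526.9,183.5])
go(*(c-u*117),129,y)"
```

```text
clock: 9.1
eef_pos: [508.8, 294.1, 129.6]
eef_rot: [-3.141, -0.001, 0.155]
wrist_force: [-4.7, -2.3, 8.4]
finger_gap: 23.7
finger_force: 50.0
[-4.65623291 -2.27155972  8.41821244] [-0.56999523  0.93026455 -0.06435776]
[-4.65623291 -2.27155972  8.41821244] [-0.56999523  0.93026455 -0.06435776]
[-4.65623291 -2.27155972  8.41821244] [-0.56999523  0.93026455 -0.06435776]
[-4.65623291 -2.27155972  8.41821244] [-0.56999523  0.93026455 -0.06435776]
rows [ 0.08 22.91  0.06] roll -0.0 t 9.1
```

```bash
python3 -m creep '[[-1,[0,0.1,0],0],[-1,[0,0.3,0],0],[-1,[0,0.6,0],0],[-1,[0,0.9,0],0],[-1,[0,1.2,0],0],[-1,[0,1.5,0],0],[-1,[0,1.8,0],0],[-1,[0,2.1,0],0],[-1,[0,2.4,0],0],[-1,[0,2.7,0],0],[-1,[0,3,0],0]]'
```

```text
clock: 10.2
eef_pos: [514.1, 265.3, 130.1]
eef_rot: [-3.14, -0.003, 0.155]
wrist_force: [0.5, 4.2, 8.3]
finger_gap: 23.9
finger_force: 50.0
```

```bash
python3 -m creep '[[-1,[0,0.3,0],0],[-1,[0,0.6,0],0],[-1,[0,0.9,0.05],0],[-1,[0,1.2,0.05],0],[-1,[0,1.5,0.05],0],[-1,[0,1.8,0.05],0],[-1,[0,2.1,0.05],0],[-1,[0,2.4,0.05],0],[-1,[0,2.7,0.05],0],[-1,[0,3,0.05],0],[-1,[0,3.3,0.05],0],[-1,[0,3.6,0.05],0]]'
```

```text
clock: 11.4
eef_pos: [519.7, 229.7, 129.6]
eef_rot: [-3.14, -0.003, 0.155]
wrist_force: [0.4, 5.2, 8.2]
finger_gap: 23.6
finger_force: 50.0
```

```bash
python3 -m creep '[[-1,[0,0.3,0],0],[-1,[0,0.6,0],0],[-1,[0,0.9,0],0],[-1,[0,1.2,0],0],[-1,[0,1.5,0],0],[-1,[0,1.8,0],0],[-1,[0,2.1,0],0],[-1,[0,2.4,0],0],[-1,[0,2.7,0],0],[-1,[0,3,0],0],[-1,[0,3.3,0],0],[-1,[0,3.6,0],0]]'; python3 -c "
from h import *
y=np.radians(8.9); u=np.array([-np.sin(y),np.cos(y)]);c=np.array([526.9,183.5])
go(*(c-u*117),129,y)"
```

```text
clock: 12.6
eef_pos: [525.3, 194.0, 129.6]
eef_rot: [-3.14, -0.003, 0.155]
wrist_force: [-0.6, 3.9, 8.1]
finger_gap: 23.6
finger_force: 50.0
rows [ 0.   12.77  0.04] roll -0.0 t 12.6
```

```bash
python3 -m creep '[[-1,[0,0.3,0],0],[-1,[0,0.6,0],0],[-1,[0,0.9,0],0],[-1,[0,1.2,0],0],[-1,[0,1.5,0],0],[-1,[0,1.8,0],0],[-1,[0,2.1,0],0],[-1,[0,2.4,0],0],[-1,[0,2.7,0],0],[-1,[0,3,0],0],[-1,[0,3.3,0],0],[-1,[0,3.6,0],0]]'
```

```text
clock: 13.8
eef_pos: [530.8, 158.4, 129.5]
eef_rot: [-3.14, -0.003, 0.155]
wrist_force: [-0.3, 5.0, 8.5]
finger_gap: 23.6
finger_force: 50.0
```

```bash
python3 -m creep '[[-1,[0,0.3,0],0],[-1,[0,0.6,0],0],[-1,[0,0.9,0],0],[-1,[0,1.2,0],0],[-1,[0,1.5,0],0],[-1,[0,1.8,0],0],[-1,[0,2.1,0],0],[-1,[0,2.4,0],0],[-1,[0,2.7,0],0],[-1,[0,3,0],0],[-1,[0,3.3,0],0],[-1,[0,3.6,0],0]]'; python3 -c "
from h import *
y=np.radians(8.9); u=np.array([-np.sin(y),np.cos(y)]);c=np.array([526.9,183.5])
P=manip.camera_params('wrist');snap('wrist','w4.png')
f=lambda a,b,z:[*(c+a*np.array([np.cos(y),np.sin(y)])+b*u),z]
print(proj(P,f(128,-150,60)),proj(P,f(60,-150,60)))
go(*(c-u*117),129,y)"
```

```text
clock: 15.0
eef_pos: [536.4, 122.8, 129.5]
eef_rot: [-3.14, -0.003, 0.155]
wrist_force: [-0.3, 4.6, 8.0]
finger_gap: 23.7
finger_force: 50.0
[[464.43109409  17.92670378]] [[453.77699515 129.22599933]]
rows [0.   5.52 0.04] roll -0.0 t 15.05
```

View pics/w4.png

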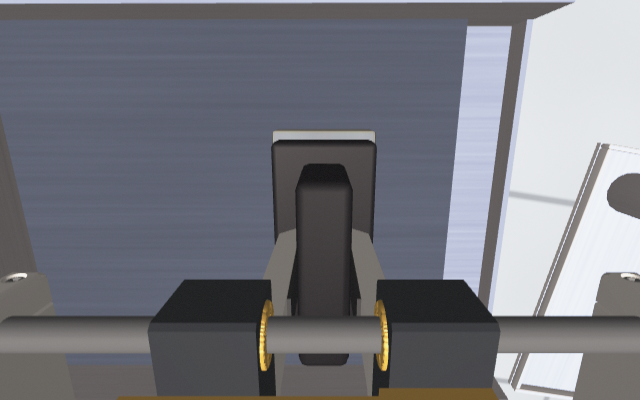

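The stone sits flat at the same image position as before. The trough edge is at about (457,135), and the sole's edge is at column 372–375, so about 55–58 mm remain.

```bash
python3 -m creep '[[-1,[0,0.3,0],0],[-1,[0,0.6,0],0],[-1,[0,0.9,0],0],[-1,[0,1.2,0],0],[-1,[0,1.5,0],0],[-1,[0,1.8,0],0],[-1,[0,2.1,0],0],[-1,[0,2.4,0],0],[-1,[0,2.7,0],0],[-1,[0,3,0],0],[-1,[0,3.3,0],0],[-1,[0,3.6,0],0]]'
```

```text
clock: 16.25
eef_pos: [542.0, 87.1, 129.5]
eef_rot: [-3.141, -0.003, 0.155]
wrist_force: [-0.6, 4.9, 9.0]
finger_gap: 23.6
finger_force: 50.0
```

```bash
python3 -m creep '[[-1,[0,0.3,0],0],[-1,[0,0.6,0],0],[-1,[0,0.9,0],0],[-1,[0,1.2,0],0],[-1,[0,1.5,0],0],[-1,[0,1.8,0],0],[-1,[0,2.0,0],0],[-1,[0,2.0,0],0],[-1,[0,2.0,0],0]]';  python3 -c "
from h import *
y=np.radians(8.9); u=np.array([-np.sin(y),np.cos(y)]);c=np.array([526.9,183.5])
P=manip.camera_params('wrist');snap('wrist','w5.png')
go(*(c-u*117.5),129,y)"
```

```text
clock: 17.15
eef_pos: [545.1, 67.2, 129.5]
eef_rot: [-3.141, -0.003, 0.155]
wrist_force: [-0.7, 3.6, 8.4]
finger_gap: 23.7
finger_force: 50.0
rows [ 0.   -0.03  0.05] roll -0.0 t 17.2
```

View pics/w5.png

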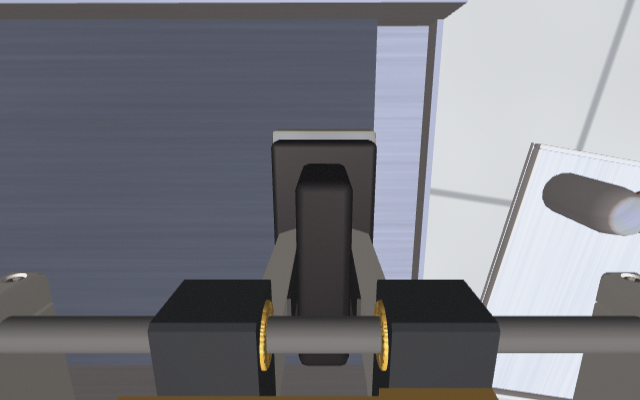

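The sole's edge is now level with the trough edge, both at about column 374. Lift and return to the tray.

```bash
python3 -m creep '[[-1,[0,0,-0.5],0],[-1,[0,0,-1.5],0],[-1,[0,0,-3],0],[-1,[0,0,-5],0],[-1,[0,0,-7],0],[-1,[0,0,-8],0],[-1,[0,0,-8],0]]'; python3 -c "
from h import *
go(453.2,-165.6,200,-0.198)"
```

```text
clock: 17.9
eef_pos: [544.6, 66.8, 209.4]
eef_rot: [3.141, -0.002, 0.155]
wrist_force: [-0.8, 1.3, -4.1]
finger_gap: 24.0
finger_force: 50.0
rows [-12.62  21.55   0.92] roll 4.05 t 17.9
```

```bash
python3 -m creep '[[-1,[-0.7,1.2,0],0.2],[-1,[-2,3.5,0],0.6],[-1,[-3.6,6,0],1],[-1,[-5.2,9,0],1.5],[-1,[-6.8,11.8,0],2],[-1,[-8.4,14.6,0],2.6],[-1,[-10,17,0],3.1],[-1,[-11.2,19.2,0],3.5],[-1,[-12.2,20.8,0],3.8],[-1,[-12.6,21.5,0.5],4.05],[-1,[-12.6,21.5,1],4.05],[-1,[-12.6,21.5,1],4.05]]'; python3 -m creep '[[-1,[0,0,0],0],[-1,[0,0,0],0]]';python3 -c "
from h import *
P=manip.camera_params('wrist');snap('wrist','w6.png')
go(453.2,-165.6,81,-0.198)"
```

```text
clock: 19.1
eef_pos: [452.5, -164.5, 197.1]
eef_rot: [-3.141, 0.002, -0.198]
wrist_force: [-0.2, 0.6, -2.5]
finger_gap: 23.8
finger_force: 50.0
clock: 19.3
eef_pos: [453.2, -164.5, 198.4]
eef_rot: [-3.142, 0.0, -0.197]
wrist_force: [0.7, -0.4, -3.3]
finger_gap: 23.6
finger_force: 50.0
rows [ 0.02  0.1  11.75] roll 0.01 t 19.35
```

View pics/w6.png

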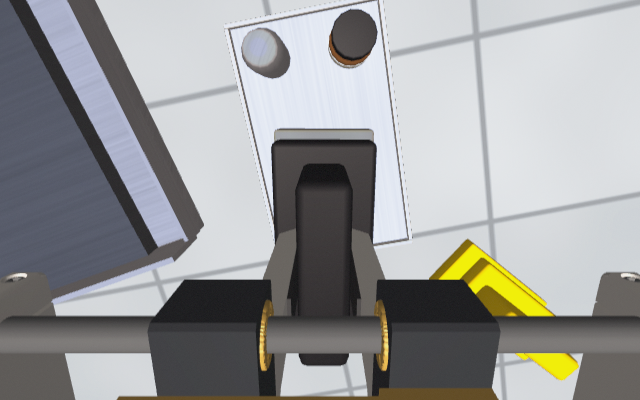

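The stone is above its spot. The shaker and jar are undisturbed, and the tray outline matches the earlier view. Lower it.

```bash
python3 -m creep '[[-1,[0,0.1,2],0],[-1,[0,0.1,5],0],[-1,[0,0.1,8],0],[-1,[0,0.1,10],0],[-1,[0,0.1,11],0],[-1,[0,0.1,11.3],0],[-1,[0,0.1,11.5],0],[-1,[0,0.1,11.7],0],[-1,[0,0.1,11.7],0],[-1,[0,0.1,11.7],0]]'
```

```text
clock: 20.35
eef_pos: [453.0, -166.1, 81.9]
eef_rot: [3.141, -0.001, -0.198]
wrist_force: [-0.2, 0.1, -4.0]
finger_gap: 23.9
finger_force: 50.0
```

Still hanging, about 1–1.5 mm up.

```bash
python3 -m creep '[[-1,[0,0,0.05],0],[-1,[0,0,0.1],0],[-1,[0,0,0.15],0],[-1,[0,0,0.15],0],[-1,[0,0,0.15],0]]'
```

```text
clock: 20.85
eef_pos: [452.8, -166.1, 80.2]
eef_rot: [3.142, -0.0, -0.198]
wrist_force: [-1.3, 1.0, 1.3]
finger_gap: 23.8
finger_force: 50.0
```

```bash
python3 -m creep '[[-0.3,[0,0,0],0],[-0.2,[0,0,0],0],[0,[0,0,0],0],[0.3,[0,0,0],0],[0.3,[0,0,0],0],[0.3,[0,0,0],0],[0.3,[0,0,0],0],[0.3,[0,0,0],0]]'; python3 -m creep '[[0.3,[0,0,-1],0],[0.3,[0,0,-3],0],[0.3,[0,0,-6],0],[0.3,[0,0,-9],0],[0.3,[0,0,-12],0],[0.3,[0,0,-14],0],[0.3,[0,0,-14],0],[0.3,[0,0,-14],0]]'; python3 -c "
from h import *
snap('wrist','w7.png')"
```

```text
clock: 21.65
eef_pos: [452.7, -166.1, 79.9]
eef_rot: [3.142, 0.0, -0.198]
wrist_force: [0.7, -0.2, 1.3]
finger_gap: 61.1
finger_force: 0.0
clock: 22.45
eef_pos: [452.6, -166.0, 219.9]
eef_rot: [3.142, -0.0, -0.198]
wrist_force: [-0.1, 1.0, 0.4]
finger_gap: 61.2
finger_force: 0.0
```

View pics/w7.png

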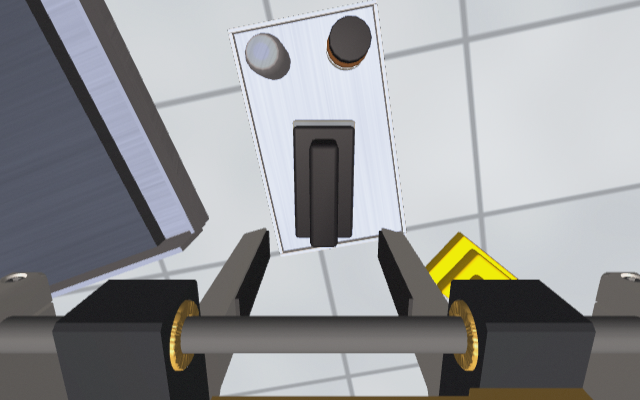

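The stone lies flat back in the tray (sole corners at about (293,121) and (355,121)), the shaker and jar are standing, and the gripper is clear.

```bash
python3 -c "
from h import *
print(manip.sign_off())"
```

```text
the job is handed in; nothing more can be done
None
```

The stone was drawn down the middle of the griddle from the back guard to the trough edge at about 12 N, put back flat on its tray and released, and the job was handed in at about 22.5 s; I don't know the verdict, as the sign-off returned none.

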